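# Put the hardener and pigments back in the dosing rack

### The job

The batch is weighed out: put the hardener bottle with the red cap, the jar with the blue lid and the slim bottle with the green cap back in the dosing rack, each in the seat ringed in the colour of its cap, standing upright on the bottom of the seat. The amber bottle with the yellow cap is already back: leave it, the cup of resin and the hex key stand where they are.

Things in the scene. Friction and masses are not known exactly. Their poses are not given: they have to be found in the camera images.
- red_bottle: hardener bottle, cream with a red and white label and a red cap, upright and loose: 40 mm in diameter, 95 mm tall, cap 25 mm wide, the top 14 mm; its side is straight up to 60 mm above the underside, best held 40 to 50 mm up. About 0.06 to 0.2 kg. Origin: centre of the underside; z points up to the cap. Belongs in red_seat.
- blue_jar: white pigment jar with a blue lid, upright and loose: 42 mm in diameter, 85 mm tall, lid 38 mm wide, the top 16 mm; its side is straight up to 55 mm above the underside, best held 40 to 50 mm up. About 0.06 to 0.2 kg. Origin: centre of the underside; z points up to the cap. Belongs in blue_seat.
- green_bottle: slim white pigment bottle with a green cap, upright and loose: 32 mm in diameter, 105 mm tall, cap 17 mm wide, the top 16 mm; its side is straight up to 65 mm above the underside, best held 40 to 50 mm up. About 0.06 to 0.2 kg. Origin: centre of the underside; z points up to the cap. Belongs in green_seat.
- yellow_bottle: bystander: amber bottle with a yellow cap, 36 mm in diameter, 95 mm tall, standing loose in yellow_seat. Origin: centre of the underside, z up. To be left where it is.
- red_seat: bottle seat with a red ring and a red floor: fixed black block 63 x 63 x 26 mm with a round well 52 mm wide (mouth chamfered 3 mm), 22 mm deep. Origin: centre of the block's underside; z up; floor of the well at z = 4 mm, mouth at 26 mm; x across the rack, y along it.
- blue_seat: bottle seat with a blue ring and a blue floor: fixed black block 63 x 63 x 26 mm with a round well 53 mm wide (mouth chamfered 3 mm), 22 mm deep. Origin: centre of the block's underside; z up; floor of the well at z = 4 mm, mouth at 26 mm; x across the rack, y along it.
- green_seat: bottle seat with a green ring and a green floor: fixed black block 63 x 63 x 26 mm with a round well 44 mm wide (mouth chamfered 3 mm), 22 mm deep. Origin: centre of the block's underside; z up; floor of the well at z = 4 mm, mouth at 26 mm; x across the rack, y along it.
- yellow_seat: seat like the others, yellow, well 46 mm wide, already filled. The four seats stand 64 mm apart in one row along y, in changing order, fixed in a steel channel 73 x 266 mm whose end plates rise 1 to 2 mm above the seats. Origin and axes as for the other seats.
- cup: bystander: clear plastic cup with a little cream resin in it, 91 mm wide, 100 mm tall, loose. Origin: centre of the underside, z up. To be left where it is.
- keys: bystander: pale stand 50 x 102 x 30 mm with a row of black hex keys rising to 94 mm, loose. Origin: near the centre of the underside; y along the stand, z up. To be left where it is. To its right a tall fixed pegboard stands between the robot and the bench, in the plane x = 0.29 m from y = 0.18 m to the right: the arm must reach round its left edge.

How it is judged (in metres and radians):
At the end, for the whole second after the job is handed in: The red-capped bottle, the blue-lidded jar and the green-capped bottle each stand upright (within 0.12 rad) in the seat of their colour: within 10 mm of its middle, the underside less than 4 mm above the seat's floor, at rest and released (horizontal distance between red_bottle and red_seat below 0.01 m and z of red_bottle in the frame of red_seat below 0.008 m and angle between each of red_bottle, blue_jar, green_bottle's own z axis and vertical below 0.12 rad and linear speed of each of red_bottle, blue_jar, green_bottle below 0.02 m/s and horizontal distance between blue_jar and blue_seat below 0.01 m and z of blue_jar in the frame of blue_seat below 0.008 m and horizontal distance between green_bottle and green_seat below 0.01 m and z of green_bottle in the frame of green_seat below 0.008 m); the robot touches nothing.
It fails at once if the amber bottle with the yellow cap is moved more than 15 mm, lifted or tipped (distance of yellow_bottle from where it was at the start of the episode above 0.015 m or angle between yellow_bottle's own z axis and vertical above 0.3 rad).
It fails at once if the clear cup with resin in it is pushed more than 25 mm or knocked over (distance of cup from where it was at the start of the episode above 0.025 m or angle between cup's own z axis and vertical above 0.4 rad).
It fails at once if the hex key stand is pushed more than 25 mm or knocked over (distance of keys from where it was at the start of the episode above 0.025 m or angle between keys's own z axis and vertical above 0.4 rad).
It also fails if it takes over 80 s, if anything falls off the work surface, if the arm or the gripper's body presses on something with over 40 N, if the wrist force passes 120 N, or if a joint passes its speed limit or range.

### The arm

A 6-joint arm with a two-finger parallel gripper is mounted at the origin on a cart in front of the work surface, level with it; the furniture and walls round the work are solid. World frame = base frame: x ahead of the robot, y to its left, z up, the work surface at z = 0. Lengths are in mm, angles in rad, forces in N, time in s.
With the tool pointing down it reaches from about 325 to 775 mm from the base axis. Payload 5.5 kg.
Tool frame: the origin (TCP) lies on the centre line of the jaws, within the pads' length; the fingertips stand 19 mm ahead of it and the grasp point (between the pads) is the TCP; z points along the fingers, y is the line along which they close (so a half turn about z gives the same grasp; the last joint's range is limited). The gripper opens to 88 mm and grips with 3 to 60 N. Pads are 20 mm wide; open, the fingers measure 115 mm over their backs; the gripper's body (75 mm by 178 mm) begins 61 mm behind the grasp point.
Start: joints at [-1.282, 0.091, 1.231, -0, 1.82, -0.057], TCP at [203.37, -564.497, 241.631] pointing down, gripper open.
Joint ranges: [-2.87, 2.87], [-0.86, 2.18], [0.17, 2.46], [-1.51, 4.65], [0.06, 2.69], [-2.65, 2.65]. Speed limits (rad/s): [2.57, 2.57, 3.01, 3.14, 3.14, 3.14].

### API

Orientations are given as a rotation vector (axis times angle).
In Python, from bench import r gives the robot as it stands. The module is installed in compiled form; this text tells all that it offers.
- The arm moves only by the shell command python3 -m jog 'ROWS' [FORCE]. ROWS is JSON, a list of rows, each a list of 7 numbers: the shift along the tool's x, y, z in m, then the turn, a rotation vector about the tool's x, y, z in rad, then the finger opening in m, from 0 to 0.0878. In form: [[dx, dy, dz, ax, ay, az, grip], ...]. A call has 1 to 20 rows; each row is the pose to reach, as a shift and turn from the pose commanded when the call began, along the tool's axes at that moment; what a row does not reach only later rows make up. A row lasts 1/12 s, in which the tool goes at most 41.7 mm and 7.16 degrees, less where a joint would pass 70% of its speed; a pose out of reach is approached as far as the arm can. A call with a gripper value outside its range is refused whole. The fingers move at their own pace and stop on an object; FORCE is the grip in N (left out, the last holds). Time passes only in rows, so rows that repeat a pose let the fingers close. It gives the time, the measured TCP pose, the force, the opening and the grip force at its end, in the units of the state.
- r.state(): the state, without advancing time (a new reading comes with each control period).
- r.camera(name): name is "scene" or "top" or "wrist"; returns a dict with "img" (480x640x3 uint8, red, green, blue), "mtx" (3x3 intrinsics, pixels), "R" (3x3) and "t" (3): a world point X has camera coordinates R X + t. Camera axes: x right, y down, z forward; pixel columns grow to the right and rows downward; lengths in mm; the calibration is good to about 2 mm. A picture is of the moment at which its call begins. There is no depth.
- r.hand_in(): hands the job in; it is judged then, once.
The state is a dict: "t": time; "joints": joint angles; "qvel": joint speeds; "joint_efforts": joint torques, N m; "tool_pos": TCP position; "tcp_rot": TCP orientation; "contact_force": force on the tool from outside, world axes, zero at the start; "ft_torque": the same for the moment, N m; "finger_gap": finger opening in mm; "gripper_force": force on a finger pad.
Only numpy, scipy, OpenCV 4.12 (cv2) and the standard library are available. Lean on these libraries where they do the work, as an engineer would, in place of code of your own. Each camera call takes 0.05 s, during which the arm holds its last target. There are 200 camera calls.

## Working session

There is one attempt and no reset: what is moved stays moved. The work goes in short steps, Python scripts to look and compute and a shell command to move; the robot and the scene stay as the last step left them, time stands still between calls to the robot, and variables do not carry over. Pictures are saved under pics/ and viewed, at most 14 in all, crops included, and the job is handed in when it is done.

```bash
mkdir -p pics; python3 - <<'E'
from bench import r
import cv2,numpy as np
for n in("scene","top"):
    c=r.camera(n);cv2.imwrite(f"pics/{n}0.png",c["img"][...,::-1])
    np.savez(f"{n}0.npz",**c)
    print(n,(-c["R"].T@c["t"]).round(),c["R"].round(2).tolist(),c["mtx"][0,0])
s=r.state();print(s)
E
```

```text
scene [-33. 925. 488.] [[-0.68, -0.73, -0.02], [-0.34, 0.34, -0.88], [0.65, -0.59, -0.48]] 491.4695517322065
top [465. 390. 883.] [[0.01, -1.0, -0.0], [-1.0, -0.01, -0.08], [0.08, 0.01, -1.0]] 443.6319940917853
{'t': 0.1, 'joints': array([-1.28168904e+00,  9.17755407e-02,  1.23176004e+00, -2.11024202e-06,
        1.81977005e+00, -5.66785025e-02]), 'qvel': array([-0.00071573,  0.00049244, -0.00206306, -0.00029281,  0.0005734 ,
        0.00226327]), 'joint_efforts': array([ 3.13193741e-03, -4.47858024e+01, -4.07570457e+01,  7.00392458e-02,
        2.84755079e-02, -1.09790913e-04]), 'tool_pos': array([ 203.30760179, -564.26741091,  240.6277788 ]), 'tcp_rot': array([-3.09307964e+00, -5.40163609e-01,  3.15019314e-04]), 'contact_force': array([-0.10711416, -0.06322619,  0.78667652]), 'ft_torque': array([ 0.02180278,  0.00224467, -0.02156029]), 'gripper_force': 0.0, 'finger_gap': 87.96156379999721}
```

View pics/scene0.png

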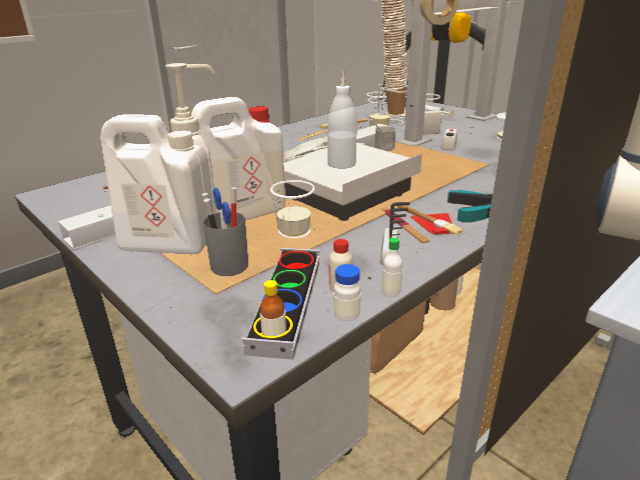

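View pics/top0.png

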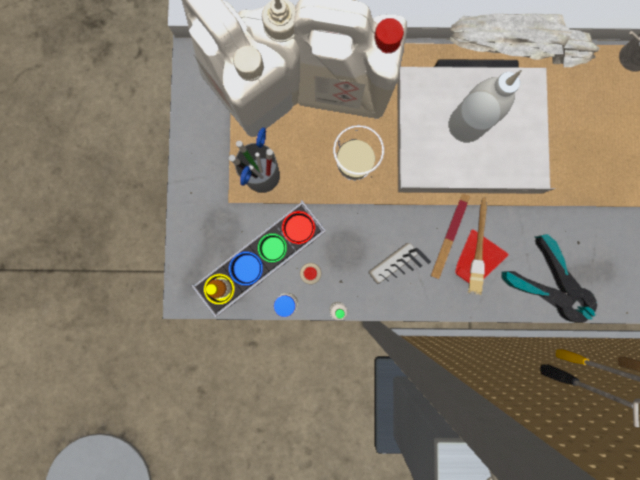

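Both pictures show a diagonal rack, with seats from far to near running red (298,228 in top), green (273,248), blue (247,268) and yellow (217,290). The loose items in the top view are red (310,272), blue (285,306) and green (339,313). The pegboard is tall, and its edge starts around column 365.

```bash
cat > h.py <<'E'
import cv2,numpy as np
from scipy.spatial.transform import Rotation as Ro
def ray(c,p):
    d=c["R"].T@np.linalg.solve(c["mtx"],[p[0],p[1],1.]); return -c["R"].T@c["t"],d/np.linalg.norm(d)
def plane(c,p,z):
    o,d=ray(c,p); return o+d*(z-o[2])/d[2]
def tri(c1,p1,c2,p2):
    o1,d1=ray(c1,p1);o2,d2=ray(c2,p2)
    k=np.linalg.lstsq(np.stack([d1,-d2],1),o2-o1,rcond=None)[0]
    a,b=o1+k[0]*d1,o2+k[1]*d2; return (a+b)/2,np.linalg.norm(a-b)
H={"red":[(0,6),(174,180)],"green":[(50,75)],"blue":[(103,118)],"yellow":[(24,33)]}
def blobs(img,col,roi,amin=25):
    hsv=cv2.cvtColor(np.ascontiguousarray(img),cv2.COLOR_RGB2HSV);m=0
    for a,b in H[col]: m=m|cv2.inRange(hsv,(a,150,70),(b,255,255))
    k=np.zeros_like(m);x0,y0,x1,y1=roi;k[y0:y1,x0:x1]=m[y0:y1,x0:x1]
    cs=cv2.findContours(k,cv2.RETR_EXTERNAL,cv2.CHAIN_APPROX_NONE)[0]
    return [c for c in sorted(cs,key=cv2.contourArea,reverse=True) if cv2.contourArea(c)>amin]
E
python3 - <<'E'
from h import *
t,s=[dict(np.load(f"{n}0.npz")) for n in("top","scene")]
for col in H:
    for n,c,roi in(("top",t,(180,200,400,330)),("scene",s,(240,230,420,350))):
        for b in blobs(c["img"],col,roi):
            x,y,w,h=cv2.boundingRect(b);e=cv2.fitEllipse(b) if len(b)>5 else None
            P=plane(c,e[0],26)
            print(col,n,(x,y,w,h),cv2.contourArea(b),np.round(e[0],1),np.round(e[1],1),'z26',P.round(1), 'z95',plane(c,e[0],95).round(1))
E
```

```text
red top (282, 211, 34, 33) 818.0 [298.1 227.1] [32.2 32.6] z26 [560.9 431.5  26. ] z95 [553.2 428.2  95. ]
red top (304, 267, 13, 13) 107.5 [309.9 272.9] [11.7 12. ] z26 [472.3 407.7  26. ] z95 [471.7 406.3  95. ]
red scene (279, 251, 35, 18) 476.5 [295.9 259.4] [17.5 34.8] z26 [568.3 424.4  26. ] z95 [478.5 499.1  95. ]
red scene (334, 239, 14, 14) 156.0 [340.5 245.6] [14.2 14.3] z26 [546.8 328.8  26. ] z95 [460.2 417.8  95. ]
green top (258, 234, 29, 28) 610.5 [271.9 247.5] [27.7 28.2] z26 [520.7 481.9  26. ] z95 [516.3 474.5  95. ]
green top (336, 310, 8, 8) 40.0 [339.6 313.5] [7.1 7.4] z26 [395.5 350.   26. ] z95 [401.1 353.2  95. ]
green scene (273, 270, 33, 18) 87.0 [289.2 278. ] [16.3 30.7] z26 [528.8 474.2  26. ] z95 [444.9 541.5  95. ]
green scene (390, 238, 9, 12) 62.5 [393.6 242.7] [ 7.7 12.4] z26 [481.7 248.2  26. ] z95 [404.8 349.3  95. ]
blue top (229, 251, 34, 35) 864.0 [245.5 268.1] [32.6 33.9] z26 [480.4 532.2  26. ] z95 [479.1 520.8  95. ]
blue top (274, 296, 21, 21) 305.5 [284.1 305.7] [19.6 20. ] z26 [409.  456.3  26. ] z95 [413.6 451.   95. ]
blue scene (336, 264, 23, 21) 372.5 [347.1 274. ] [20.2 23.6] z26 [467.1 393.7  26. ] z95 [392.4 473.   95. ]
blue scene (278, 289, 24, 23) 106.0 [288.8 298.5] [19.5 24.8] z26 [482.6 514.5  26. ] z95 [405.5 575.8  95. ]
yellow top (203, 273, 32, 32) 737.5 [218.7 288.8] [30.5 30.9] z26 [440.1 582.8  26. ] z95 [442.1 567.3  95. ]
yellow scene (264, 280, 13, 15) 122.5 [269.8 286.4] [11.4 15.1] z26 [532.  514.5  26. ] z95 [447.6 575.8  95. ]
yellow scene (253, 316, 40, 22) 91.5 [272.6 325. ] [23.4 37. ] z26 [447.2 576.5  26. ] z95 [375.5 628.5  95. ]
```

```bash
python3 -m jog '[[0,-0.2,-0.2,0,0,0,0.02],[0,-0.2,-0.2,0,0,0,0.02],[0,-0.2,-0.2,0,0,0,0.02],[0,-0.2,-0.2,0,0,0,0.02],[0,-0.2,-0.2,0,0,0,0.02],[0,-0.2,-0.2,0,0,0,0.02],[0,-0.2,-0.2,0,0,0,0.02],[0,-0.2,-0.2,0,0,0,0.02],[0,-0.2,-0.2,0,0,0,0.02],[0,-0.2,-0.2,0,0,0,0.02]]'; python3 -c "
from bench import r
s=r.state();print(s['joints'].tolist(),s['tool_pos'].tolist(),s['tcp_rot'])"
python3 -m jog '[[0,-0.04,-0.02,0,0,0,0.02],[0,-0.08,-0.04,0,0,0,0.02],[0,-0.12,-0.06,0,0,0,0.02],[0,-0.16,-0.08,0,0,0,0.02],[0,-0.16,-0.08,0,0,0,0.02]]'; python3 -c "
from bench import r
s=r.state();print(s['joints'].tolist(),s['tool_pos'].tolist(),s['tcp_rot'])"
```

```text
t: 0.93
tool_pos: [135.7, -376.9, 440.3]
tcp_rot: [-3.093, -0.54, 0.0]
contact_force: [-0.5, 0.4, 0.4]
finger_gap: 24.3
gripper_force: 0.0
[-1.310123343563003, -0.2884761655155539, 1.218378671052333, 2.301254094893014e-05, 2.212984615452365, -0.08505438168817454] [135.73842161221626, -376.9306071350662, 440.32249062015296] [-3.09349554e+00 -5.40165897e-01  1.49406517e-04]
t: 1.35
tool_pos: [80.5, -222.7, 523.9]
tcp_rot: [3.092, 0.54, 0.0]
contact_force: [0.2, 1.1, 0.5]
finger_gap: 20.0
gripper_force: 0.0
[-1.3678509835212407, -0.535868067915318, 1.2079709859008987, -0.00013794337570147624, 2.4663488918750858, -0.1429705362492195] [80.51051664037486, -222.70187512149204, 523.9296641594898] [3.09165415e+00 5.39950991e-01 1.27935763e-05]
```

```bash
python3 -m jog '[[0,0,0,0,0,0.115,0.02],[0,0,0,0,0,0.23,0.02],[0,0,0,0,0,0.3457,0.02],[0,0,0,0,0,0.3457,0.02],[0,0,0,0,0,0.3457,0.02]]'; python3 -m jog '[[0.03,-0.02,0,0,0,0,0.02],[0.06,-0.05,0,0,0,0,0.02],[0.085,-0.08,0,0,0,0,0.02],[0.105,-0.115,0,0,0,0,0.02],[0.115,-0.155,0,0,0,0,0.02],[0.12,-0.195,0,0,0,0,0.02],[0.12,-0.23,0,0,0,0,0.02],[0.12,-0.23,0,0,0,0,0.02],[0.12,-0.23,0,0,0,0,0.02]]'; python3 -c "
from bench import r
import cv2
s=r.state();print(s['joints'].tolist(),s['qvel'])
c=r.camera('scene');cv2.imwrite('pics/s1.png',c['img'][...,::-1])
c=r.camera('top');cv2.imwrite('pics/t1.png',c['img'][...,::-1])"
```

```text
t: 1.77
tool_pos: [81.7, -227.2, 520.0]
tcp_rot: [-3.138, -0.006, 0.001]
contact_force: [0.7, 0.5, 0.6]
finger_gap: 20.1
gripper_force: 0.0
t: 2.52
tool_pos: [201.7, 7.9, 521.1]
tcp_rot: [-3.141, -0.024, 0.002]
contact_force: [0.2, -0.3, 0.1]
finger_gap: 20.1
gripper_force: 0.0
[-0.1312893684385886, -0.6093158537673211, 1.2527109070668345, 0.0012733212492855204, 2.499548324517407, 1.4255600872477534] [ 0.10993663  0.00404078 -0.00104324 -0.02989626 -0.00439035  0.0755853 ]
```

View pics/s1.png

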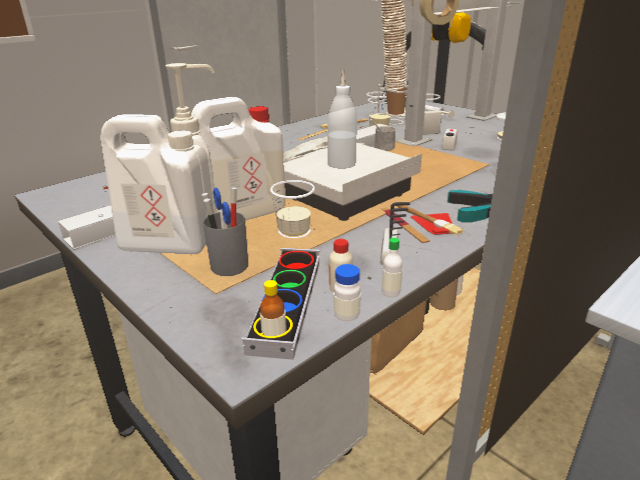

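View pics/t1.png

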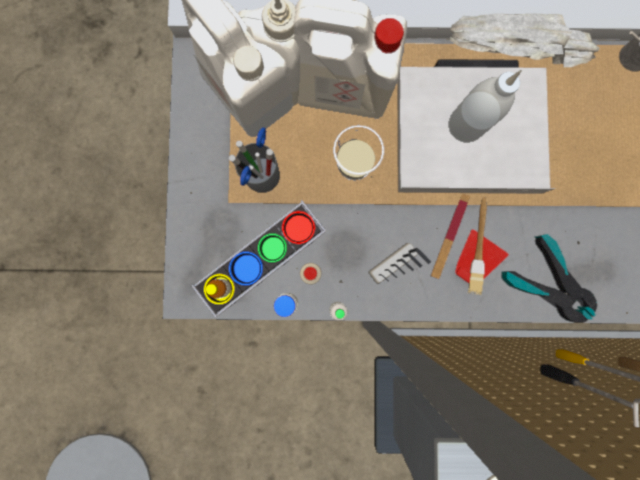

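The arm isn't in either view and is behind the board with no contact. The scene hasn't changed: red (310,272), blue (285,306), green (339,313) in the top view.

```bash
python3 -m jog '[[0,-0.04,0,0,0,0,0.02],[0,-0.08,0,0,0,0,0.02],[0,-0.12,0,0,0,0,0.02],[0,-0.16,0,0,0,0,0.02],[0,-0.2,0,0,0,0,0.02],[0,-0.24,0,0,0,0,0.02],[0,-0.28,0,0,0,0,0.02],[0,-0.32,0,0,0,0,0.02],[0,-0.34,0,0,0,0,0.02],[0,-0.34,0,0,0,0,0.02],[0,-0.34,0,0,0,0,0.02]]' && python3 -m jog '[[0,0,0,0,0,-0.12,0.055],[0,0,0,0,0,-0.24,0.055],[0,0,0,0,0,-0.36,0.055],[0,0,0,0,0,-0.48,0.055],[0,0,0,0,0,-0.6,0.055],[0,0,0,0,0,-0.72,0.055],[0,0,0,0,0,-0.84,0.055],[0,0,0,0,0,-0.96,0.055],[0,0,0,0,0,-1.08,0.055],[0,0,0,0,0,-1.2,0.055],[0,0,0,0,0,-1.32,0.055],[0,0,0,0,0,-1.44,0.055],[0,0,0,0,0,-1.56,0.055],[0,0,0,0,0,-1.68,0.055],[0,0,0,0,0,-1.8,0.055],[0,0,0,0,0,-1.92,0.055],[0,0,0,0,0,-2.04,0.055],[0,0,0,0,0,-2.16,0.055],[0,0,0,0,0,-2.246,0.055],[0,0,0,0,0,-2.246,0.055]]'
cat >> h.py <<'E'
def rows(s,target,yaw=np.radians(38.7),tilt=0.):
    """shift (m) and turn from the present pose to TCP target; tool y along yaw, leaned to the left by tilt"""
    y=np.array([np.cos(yaw),np.sin(yaw),0]);l=np.array([-y[1],y[0],0])
    z=np.array([0,0,-1])*np.cos(tilt)-l*np.sin(tilt)
    T=np.stack([np.cross(y,z),y,z],1);C=Ro.from_rotvec(s["tcp_rot"]).as_matrix()
    return (C.T@(np.array(target)-s["tool_pos"])/1000).round(4),Ro.from_matrix(C.T@T).as_rotvec().round(4)
E
python3 - <<'E'
from bench import r
from h import *
t,sc=[dict(np.load(f"{n}0.npz")) for n in("top","scene")]
s=r.state();print(s["joints"].round(3),s["tool_pos"].round(1))
for n,a,b in(("redseat",(298.1,227.1),(295.9,259.4)),("green",(271.9,247.5),(289.2,278)),("redcap",(309.9,272.9),(340.5,245.6)),("bluecap",(284.1,305.7),(347.1,274)),("greencap",(339.6,313.5),(393.6,242.7))):
    P,e=tri(t,a,sc,b);print(n,P.round(1),round(e,1))
for p in((413,452,200),):print(rows(s,p))
E
```

```text
t: 3.53
tool_pos: [204.4, 345.6, 518.3]
tcp_rot: [3.135, -0.0, -0.007]
contact_force: [0.0, -1.0, 0.7]
finger_gap: 19.9
gripper_force: 0.0
t: 5.2
tool_pos: [203.0, 341.9, 522.5]
tcp_rot: [1.361, 2.831, 0.003]
contact_force: [-0.1, 0.4, -0.3]
finger_gap: 55.0
gripper_force: 0.0
[ 0.95  -0.178  0.958 -0.     2.36   0.275] [203.  341.9 522.5]
redseat [560.2 431.2  32.4] 0.2
green [520.2 481.1  33.1] 0.0
redcap [471.7 406.3  85.9] 0.5
bluecap [412.3 452.3  76.8] 0.5
greencap [401.4 353.4  98. ] 0.3
(array([-0.0452,  0.2322,  0.323 ]), array([ 0.0019, -0.0002, -0.0008]))
```

```bash
python3 -m jog '[[-0.0045,0.0232,0.032,0,0,0,0.06],[-0.009,0.0464,0.064,0,0,0,0.06],[-0.0135,0.07,0.097,0,0,0,0.06],[-0.018,0.093,0.129,0,0,0,0.06],[-0.0225,0.116,0.161,0,0,0,0.06],[-0.027,0.139,0.194,0,0,0,0.06],[-0.0315,0.162,0.226,0,0,0,0.06],[-0.036,0.186,0.258,0,0,0,0.06],[-0.04,0.209,0.29,0,0,0,0.06],[-0.045,0.232,0.323,0,0,0,0.06],[-0.045,0.232,0.343,0,0,0,0.06],[-0.045,0.232,0.343,0,0,0,0.06],[-0.045,0.232,0.343,0,0,0,0.06],[-0.045,0.232,0.343,0,0,0,0.06],[-0.045,0.232,0.343,0,0,0,0.06]]'
python3 - <<'E'
from bench import r
from h import *
s=r.state();print(s["joints"].round(3),s["tool_pos"].round(1),s["qvel"].round(3))
print(rows(s,(412.6,452,44)))
c=r.camera("wrist");cv2.imwrite("pics/w1.png",c["img"][...,::-1])
for b in blobs(c["img"],"blue",(0,0,640,480),200)[:2]:
    e=cv2.minEnclosingCircle(b);print(e,plane(c,e[0],85).round(1))
s=r.state();print(s["tool_pos"].round(1))
c=r.camera("scene");cv2.imwrite("pics/s2.png",c["img"][...,::-1])
E
```

```text
t: 6.45
tool_pos: [411.4, 454.1, 182.4]
tcp_rot: [1.361, 2.829, 0.008]
contact_force: [0.7, 0.4, 0.2]
finger_gap: 59.5
gripper_force: 0.0
[0.779 0.117 1.308 0.    1.712 0.105] [411.4 454.1 182.4] [ 0.011 -0.004  0.002  0.001 -0.002 -0.003]
(array([-0.0025, -0.0011,  0.1384]), array([ 0.0053, -0.0006, -0.0013]))
((442.48114013671875, 204.73899841308594), 39.951297760009766) [459.7 527.7  85. ]
((320.1594543457031, 244.0587921142578), 26.9417724609375) [411.4 453.   85. ]
[411.2 454.3 182.2]
```

View pics/w1.png

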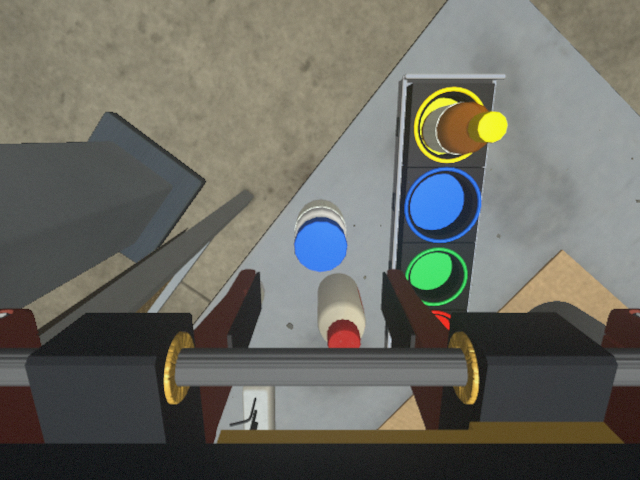

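View pics/s2.png

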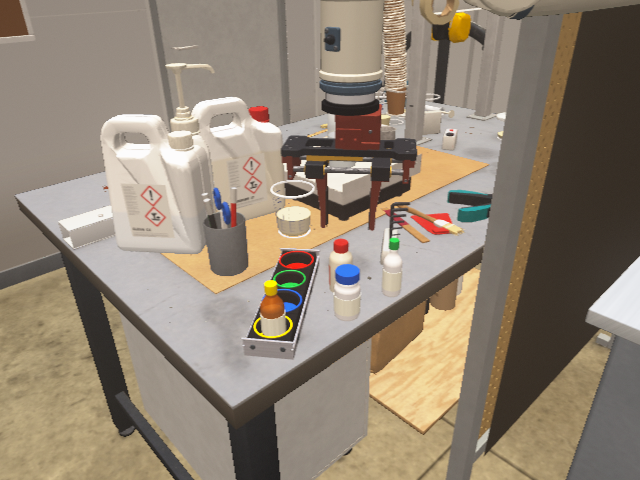

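The wrist view shows the jar's lid at (320,244), which puts it at (411,453). The scene view shows the open gripper above the jar, clear of everything.

```bash
python3 -m jog '[[-0.0017,-0.0005,0.03,0.005,0,0,0.06],[-0.0017,-0.0005,0.06,0.005,0,0,0.06],[-0.0017,-0.0005,0.09,0.005,0,0,0.06],[-0.0017,-0.0005,0.12,0.005,0,0,0.06],[-0.0017,-0.0005,0.138,0.005,0,0,0.06],[-0.0017,-0.0005,0.138,0.005,0,0,0.06],[-0.0017,-0.0005,0.138,0.005,0,0,0.06],[-0.0017,-0.0005,0.138,0.005,0,0,0.035],[-0.0017,-0.0005,0.138,0.005,0,0,0.035],[-0.0017,-0.0005,0.138,0.005,0,0,0.035],[-0.0017,-0.0005,0.138,0.005,0,0,0.035],[-0.0017,-0.0005,0.138,0.005,0,0,0.035],[-0.0017,-0.0005,0.138,0.005,0,0,0.035]]' 20
python3 - <<'E'
from bench import r
from h import *
s=r.state();print(s["joints"].round(3),s["tool_pos"].round(1),s["qvel"].round(3))
print(rows(s,(480.2,531.3,150)))
E
```

```text
t: 7.63
tool_pos: [412.1, 453.4, 43.1]
tcp_rot: [-1.36, -2.831, 0.001]
contact_force: [0.8, 0.6, 5.5]
finger_gap: 41.5
gripper_force: 20.0
[7.770e-01 1.770e-01 1.491e+00 1.000e-03 1.475e+00 1.020e-01] [412.1 453.4  43.1] [-0.002 -0.     0.002 -0.     0.001 -0.001]
(array([ 0.0183,  0.1018, -0.107 ]), array([-0.0011, -0.0005, -0.0001]))
```

```bash
python3 -m jog '[[0,0,-0.025,0,0,0,0.035],[0,0,-0.055,0,0,0,0.035],[0,0,-0.08,0,0,0,0.035],[0.005,0.025,-0.08,0,0,0,0.035],[0.01,0.055,-0.08,0,0,0,0.035],[0.0145,0.08,-0.08,0,0,0,0.035],[0.018,0.1,-0.08,0,0,0,0.035],[0.0183,0.1018,-0.08,0,0,0,0.035],[0.0183,0.1018,-0.08,0,0,0,0.035],[0.0183,0.1018,-0.08,0,0,0,0.035],[0.0183,0.1018,-0.08,0,0,0,0.035],[0.0183,0.1018,-0.08,0,0,0,0.035]]'
python3 - <<'E'
from bench import r
from h import *
s=r.state();print(s["tool_pos"].round(1))
print(rows(s,(480.2,531.3,53)))
c=r.camera("wrist");cv2.imwrite("pics/w2.png",c["img"][...,::-1])
for col in("green","yellow","blue","red"):
  for b in blobs(c["img"],col,(0,0,640,480),300)[:2]:
    e=cv2.minEnclosingCircle(b);print(col,np.round(e[0],0),round(e[1]),plane(c,e[0],32).round(1),plane(c,e[0],165).round(1))
E
```

```text
t: 8.63
tool_pos: [479.1, 530.2, 120.8]
tcp_rot: [-1.359, -2.83, 0.007]
contact_force: [-0.6, 0.4, -0.5]
finger_gap: 41.8
gripper_force: 20.0
[479.1 530.2 120.8]
(array([0.0002, 0.0019, 0.0678]), array([-0.0046, -0.    , -0.0002]))
yellow [325. 150.] 47 [439.8 581.4  32. ] [436.  584.6 165. ]
blue [320. 346.] 53 [526.5 468.8  32. ] [473.1 536.5 165. ]
blue [321. 386.] 51 [549.  441.3  32. ] [482.7 524.7 165. ]
```

View pics/w2.png

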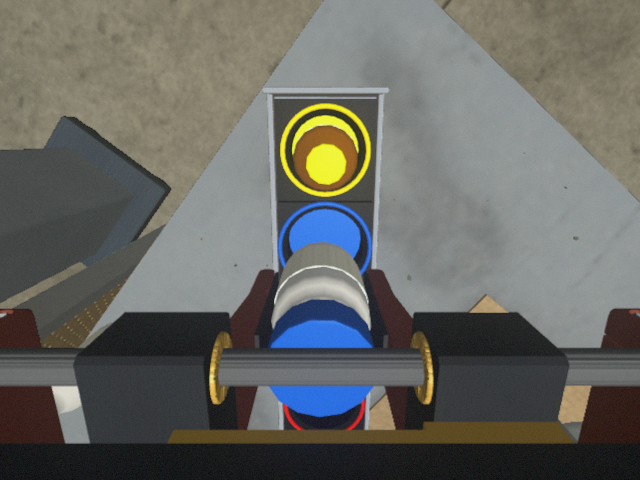

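The wrist view shows the jar held upright at column 320 and lined up with the rack. The yellow seat at (325,150) comes out at (440,581), as predicted, so I'll lower the jar.

```bash
python3 -m jog '[[0.0002,0.0015,0.02,-0.0046,0,0,0.035],[0.0002,0.0015,0.04,-0.0046,0,0,0.035],[0.0002,0.0015,0.05,-0.0046,0,0,0.035],[0.0002,0.0015,0.057,-0.0046,0,0,0.035],[0.0002,0.0015,0.062,-0.0046,0,0,0.035],[0.0002,0.0015,0.065,-0.0046,0,0,0.035],[0.0002,0.0015,0.065,-0.0046,0,0,0.035],[0.0002,0.0015,0.065,-0.0046,0,0,0.035],[0.0002,0.0015,0.065,-0.0046,0,0,0.035]]'
```

```text
t: 9.43
tool_pos: [480.7, 531.9, 56.3]
tcp_rot: [1.36, 2.832, 0.002]
contact_force: [-0.3, -0.3, -0.3]
finger_gap: 41.6
gripper_force: 20.0
```

Not touching yet, so I'll creep down.

```bash
python3 -m jog '[[0,0,0.001,0,0,0,0.035],[0,0,0.002,0,0,0,0.035],[0,0,0.002,0,0,0,0.035],[0,0,0.002,0,0,0,0.035]]';python3 -m jog '[[0,0,0.001,0,0,0,0.035],[0,0,0.002,0,0,0,0.035],[0,0,0.002,0,0,0,0.035],[0,0,0.002,0,0,0,0.035]]'
```

```text
t: 9.77
tool_pos: [480.6, 531.9, 54.1]
tcp_rot: [1.36, 2.832, 0.002]
contact_force: [-0.7, 0.2, 2.9]
finger_gap: 41.7
gripper_force: 20.0
t: 10.1
tool_pos: [480.6, 531.9, 54.1]
tcp_rot: [1.36, 2.831, 0.003]
contact_force: [-2.4, -2.6, 10.2]
finger_gap: 41.9
gripper_force: 20.0
```

```bash
python3 -m jog '[[0,0,0,0,0,0,0.065],[0,0,0,0,0,0,0.065],[0,0,0,0,0,0,0.065],[0,0,0,0,0,0,0.065],[0,0,-0.03,0,0,0,0.065],[0,0,-0.07,0,0,0,0.065],[0,0,-0.11,0,0,0,0.065],[0,0,-0.15,0,0,0,0.065],[0,0,-0.15,0,0,0,0.065],[0,0,-0.15,0,0,0,0.065],[0,0,-0.15,0,0,0,0.065]]'
python3 - <<'E'
from bench import r
from h import *
s=r.state();print(s["tool_pos"].round(1),s["joints"].round(3))
print(rows(s,(471.7,406.5,200),tilt=np.radians(22)))
c=r.camera("wrist");cv2.imwrite("pics/w3.png",c["img"][...,::-1])
for col,z in(("blue",96),("red",32),("green",32),("yellow",32)):
  for b in blobs(c["img"],col,(0,0,640,480),300)[:3]:
    e=cv2.minEnclosingCircle(b);print(col,np.round(e[0],0),round(e[1]),plane(c,e[0],z).round(1))
c=r.camera("top");cv2.imwrite("pics/t3.png",c["img"][...,::-1])
E
```

```text
t: 11.02
tool_pos: [480.1, 531.3, 199.6]
tcp_rot: [-1.36, -2.831, 0.004]
contact_force: [-0.7, 0.2, -0.6]
finger_gap: 65.3
gripper_force: 0.0
[480.1 531.3 199.6] [0.788 0.415 0.928 0.    1.801 0.113]
(array([-0.0922, -0.0846, -0.0002]), array([-0.0025, -0.3838,  0.0004]))
blue [322. 226.] 41 [473.1 539.8  96. ]
red [322. 345.] 32 [559.6 431.5  32. ]
green [322. 287.] 29 [520.7 480.5  32. ]
yellow [322. 147.] 35 [439.9 581.4  32. ]
```

View pics/t3.png

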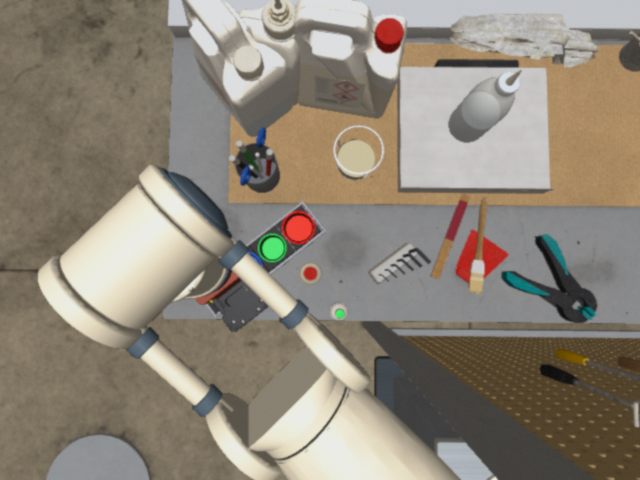

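The top view shows the forearm's fork over the rack at about 45 deg, with its right tube near the pegboard edge at (365,380). For the red bottle I'll lean the tool about 20 deg to the left, turning about the closing axis, to keep clear of the board.

```bash
python3 -m jog '[[-0.0,-0.0,0,0,-0.09,0,0.06],[0,0,0,0,-0.18,0,0.06],[-0.02,-0.02,0,0,-0.27,0,0.06],[-0.045,-0.04,0,0,-0.349,0,0.06],[-0.07,-0.064,0,0,-0.349,0,0.06],[-0.0922,-0.0846,0,0,-0.349,0,0.06],[-0.0922,-0.0846,0,0,-0.349,0,0.06],[-0.0922,-0.0846,0,0,-0.349,0,0.06],[-0.0922,-0.0846,0,0,-0.349,0,0.06],[-0.0922,-0.0846,0,0,-0.349,0,0.06]]'
python3 - <<'E'
from bench import r
from h import *
s=r.state();print(s["tool_pos"].round(1),s["joints"].round(3))
print(rows(s,(471.7,406.5,45),tilt=np.radians(20)))
c=r.camera("wrist");cv2.imwrite("pics/w4.png",c["img"][...,::-1])
for col,z in(("blue",96),("red",95),("green",32),("yellow",32)):
  for b in blobs(c["img"],col,(0,0,640,480),200)[:3]:
    e=cv2.minEnclosingCircle(b);print(col,np.round(e[0],0),round(e[1]),plane(c,e[0],z).round(1))
c=r.camera("top");cv2.imwrite("pics/t4.png",c["img"][...,::-1])
c=r.camera("scene");cv2.imwrite("pics/s4.png",c["img"][...,::-1])
for b in blobs(c["img"],"blue",(200,200,420,400))[:3]:
    e=cv2.minEnclosingCircle(b);print("scene",cv2.boundingRect(b),plane(c,e[0],88).round(1))
E
```

```text
t: 11.95
tool_pos: [471.9, 407.4, 200.3]
tcp_rot: [1.22, 2.542, -0.217]
contact_force: [0.5, -0.2, 0.3]
finger_gap: 59.8
gripper_force: 0.0
[471.9 407.4 200.3] [ 0.837  0.19   1.231 -0.351  1.768  0.099]
(array([ 0.0526, -0.0006,  0.1462]), array([-0.0011, -0.0003,  0.0008]))
blue [457.  34.] 59 [467.8 525.6  96. ]
blue [626. 246.] 20 [679.3 515.8  96. ]
blue [424.  32.] 33 [453.7 515.   96. ]
red [416. 194.] 37 [523.3 447.   95. ]
red [320. 187.] 19 [468.9 409.4  95. ]
red [588. 268.] 31 [679.4 486.7  95. ]
green [430. 122.] 39 [520.7 481.9  32. ]
green [188. 196.] 13 [402.8 302.9  32. ]
scene (268, 260, 24, 21) [482.5 529.6  88. ]
scene (223, 203, 6, 12) [733.4 460.3  88. ]
scene (286, 291, 16, 21) [405.4 571.5  88. ]
```

View pics/t4.png

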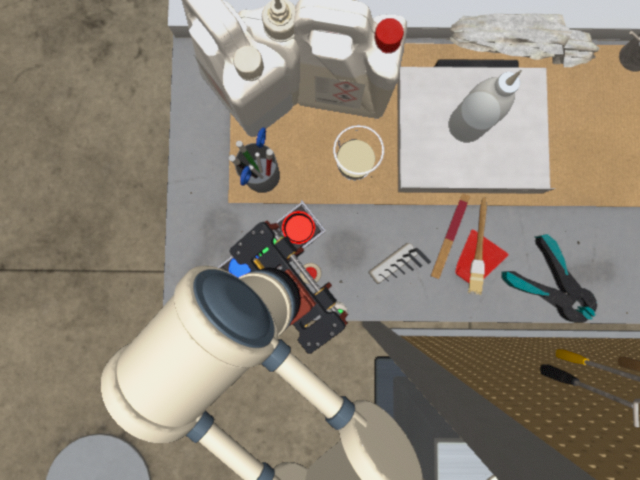

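View pics/s4.png

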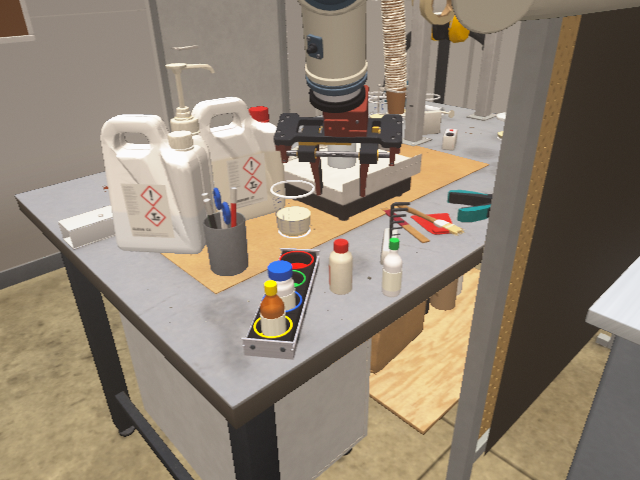

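The scene shows the jar upright in the blue seat at (280,270). The tilted gripper is above the red bottle at (340,265), and the arm is clear of the board.

```bash
python3 -m jog '[[0.0132,-0.0006,0.0365,0,0,0,0.054],[0.0263,-0.0006,0.0731,0,0,0,0.054],[0.0368,-0.0006,0.1023,0,0,0,0.054],[0.0447,-0.0006,0.1243,0,0,0,0.054],[0.0526,-0.0006,0.1462,0,0,0,0.054],[0.0526,-0.0006,0.1462,0,0,0,0.054],[0.0526,-0.0006,0.1462,0,0,0,0.054],[0.0526,-0.0006,0.1462,0,0,0,0.054],[0.0526,-0.0006,0.1462,0,0,0,0.033],[0.0526,-0.0006,0.1462,0,0,0,0.033],[0.0526,-0.0006,0.1462,0,0,0,0.033],[0.0526,-0.0006,0.1462,0,0,0,0.033],[0.0526,-0.0006,0.1462,0,0,0,0.033],[0.0526,-0.0006,0.1462,0,0,0,0.033]]' 20
python3 - <<'E'
from bench import r
from h import *
s=r.state();print(s["joints"].round(3),s["tool_pos"].round(1))
p=s["tool_pos"];q=np.radians(20)
for t in((p[0],p[1],p[2]+80),(560.2,431.2,p[2]+80),(560.2,431.2,p[2]+13)):print(rows(s,t,tilt=q))
E
```

```text
t: 13.27
tool_pos: [472.4, 406.6, 47.8]
tcp_rot: [1.221, 2.54, -0.212]
contact_force: [-0.9, 0.3, 6.2]
finger_gap: 39.1
gripper_force: 20.0
[ 0.835  0.249  1.436 -0.345  1.515  0.19 ] [472.4 406.6  47.8]
(array([-0.0273,  0.0002, -0.0752]), array([ 0.0026, -0.0002, -0.0009]))
(array([-0.0608,  0.0841, -0.0628]), array([ 0.0026, -0.0002, -0.0009]))
(array([-0.0379,  0.0839,  0.0002]), array([ 0.0026, -0.0002, -0.0009]))
```

```bash
python3 -m jog '[[-0.009,0,-0.025,0,0,0,0.033],[-0.019,0,-0.052,0,0,0,0.033],[-0.0273,0,-0.0752,0,0,0,0.033],[-0.037,0.025,-0.0715,0,0,0,0.033],[-0.048,0.053,-0.0675,0,0,0,0.033],[-0.057,0.075,-0.064,0,0,0,0.033],[-0.0608,0.0841,-0.0628,0,0,0,0.033],[-0.0608,0.0841,-0.0628,0,0,0,0.033],[-0.0608,0.0841,-0.0628,0,0,0,0.033],[-0.0608,0.0841,-0.0628,0,0,0,0.033],[-0.0608,0.0841,-0.0628,0,0,0,0.033]]'
python3 - <<'E'
from bench import r
from h import *
s=r.state();print(s["tool_pos"].round(1),s["joints"].round(3))
q=np.radians(20)
for t in((560.2,431.2,70),(560.2,431.2,59.5)):print(rows(s,t,tilt=q))
a=r.camera("scene");b=r.camera("top")
for n,c in(("s",a),("t",b)):
  for k in blobs(c["img"],"red",(260,190,400,330)):
    e=cv2.minEnclosingCircle(k);print(n,cv2.boundingRect(k),np.round(e[0],1),plane(c,e[0],170).round(1))
cv2.imwrite("pics/s5.png",a["img"][...,::-1])
E
```

```text
t: 14.18
tool_pos: [558.8, 430.7, 125.6]
tcp_rot: [1.22, 2.542, -0.216]
contact_force: [-0.9, -0.3, -1.3]
finger_gap: 39.0
gripper_force: 20.0
[558.8 430.7 125.6] [ 0.768  0.41   1.1   -0.349  1.66   0.066]
(array([0.0186, 0.0014, 0.0524]), array([-0.0006, -0.0003,  0.0007]))
(array([0.0222, 0.0014, 0.0623]), array([-0.0006, -0.0003,  0.0007]))
s (279, 251, 35, 18) [296. 259.] [381.5 579.5 170. ]
s (287, 194, 14, 6) [293.5 195.5] [538.6 447.9 170. ]
t (276, 224, 24, 34) [282.  240.5] [522.9 450.4 170. ]
t (304, 212, 12, 21) [308.5 222. ] [553.3 407.9 170. ]
t (293, 212, 9, 10) [297.5 216.5] [562.1 425.9 170. ]
```

View pics/s5.png

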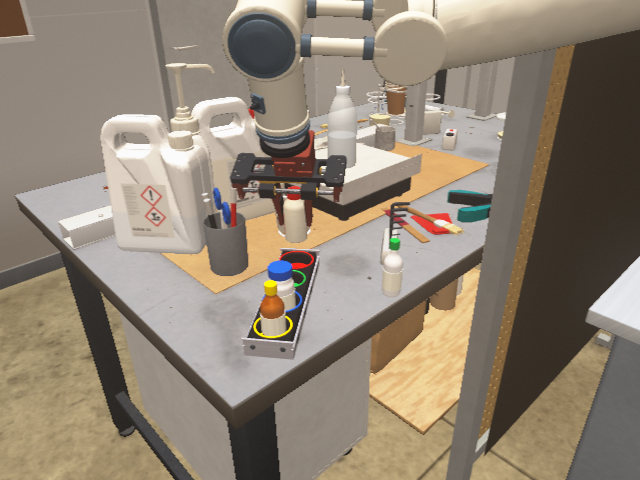

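The red bottle hangs upright over the red seat, with its cap at (293,196) and the seat at (296,259). Lowering it now.

```bash
python3 -m jog '[[0.007,0.001,0.02,0,0,0,0.033],[0.013,0.0012,0.037,0,0,0,0.033],[0.0172,0.0012,0.048,0,0,0,0.033],[0.02,0.0012,0.056,0,0,0,0.033],[0.0218,0.0012,0.061,0,0,0,0.033],[0.0218,0.0012,0.061,0,0,0,0.033],[0.0218,0.0012,0.061,0,0,0,0.033],[0.0218,0.0012,0.061,0,0,0,0.033]]'
python3 -m jog '[[0.0005,0,0.0015,0,0,0,0.033],[0.0005,0,0.0015,0,0,0,0.033],[0.0005,0,0.0015,0,0,0,0.033]]'
```

```text
t: 14.95
tool_pos: [561.3, 431.4, 62.1]
tcp_rot: [1.221, 2.541, -0.213]
contact_force: [-0.3, 0.3, -1.4]
finger_gap: 39.0
gripper_force: 20.0
t: 15.2
tool_pos: [561.1, 431.1, 59.6]
tcp_rot: [1.221, 2.541, -0.215]
contact_force: [-0.4, -0.4, -2.1]
finger_gap: 39.4
gripper_force: 20.0
```

```bash
python3 -m jog '[[0.0003,0,0.001,0,0,0,0.033],[0.0003,0,0.001,0,0,0,0.033],[0.0003,0,0.001,0,0,0,0.033]]'; python3 -m jog '[[0.0003,0,0.001,0,0,0,0.033],[0.0003,0,0.001,0,0,0,0.033],[0.0003,0,0.001,0,0,0,0.033]]'
```

```text
t: 15.45
tool_pos: [561.1, 431.1, 58.8]
tcp_rot: [1.221, 2.541, -0.215]
contact_force: [-0.6, 0.4, 1.3]
finger_gap: 39.3
gripper_force: 20.0
t: 15.7
tool_pos: [561.2, 431.1, 58.8]
tcp_rot: [1.221, 2.54, -0.214]
contact_force: [-2.7, -1.6, 6.3]
finger_gap: 39.4
gripper_force: 20.0
```

```bash
python3 -m jog '[[0,0,0,0,0,0,0.062],[0,0,0,0,0,0,0.062],[0,0,0,0,0,0,0.062],[0,0,0,0,0,0,0.062],[-0.0103,0,-0.028,0,0,0,0.062],[-0.0205,0,-0.0564,0,0,0,0.062],[-0.034,0,-0.094,0,0,0,0.062],[-0.048,0,-0.132,0,0,0,0.062],[-0.0513,0,-0.141,0,0,0,0.062],[-0.0513,0,-0.141,0,0,0,0.062],[-0.0513,0,-0.141,0,0,0,0.062],[-0.0513,0,-0.141,0,0,0,0.062]]'
python3 - <<'E'
from bench import r
from h import *
s=r.state();print(s["tool_pos"].round(1),s["joints"].round(3))
print(rows(s,(401.6,353.5,215),tilt=np.radians(10)))
E
```

```text
t: 16.7
tool_pos: [560.5, 430.6, 204.0]
tcp_rot: [1.22, 2.543, -0.221]
contact_force: [0.5, -0.5, -0.1]
finger_gap: 62.4
gripper_force: 0.0
[560.5 430.6 204. ] [ 0.766  0.407  0.965 -0.356  1.792  0.015]
(array([ 0.0333, -0.1723, -0.023 ]), array([-0.0044,  0.1745,  0.0011]))
```

```bash
python3 -m jog '[[0.007,-0.035,-0.005,0,0,0,0.05],[0.014,-0.07,-0.01,0,0.03,0,0.05],[0.02,-0.105,-0.014,0,0.07,0,0.05],[0.027,-0.14,-0.019,-0.002,0.12,0,0.05],[0.0333,-0.1723,-0.023,-0.004,0.1745,0,0.05],[0.0333,-0.1723,-0.023,-0.004,0.1745,0,0.05],[0.0333,-0.1723,-0.023,-0.004,0.1745,0,0.05],[0.0333,-0.1723,-0.023,-0.004,0.1745,0,0.05],[0.0333,-0.1723,-0.023,-0.004,0.1745,0,0.05]]'
python3 - <<'E'
from bench import r
from h import *
s=r.state();print(s["tool_pos"].round(1),s["joints"].round(3))
print(rows(s,(401.6,353.5,48),tilt=np.radians(10)))
c=r.camera("wrist")
for b in blobs(c["img"],"green",(0,0,640,480),60)[:4]:
    e=cv2.minEnclosingCircle(b);print(np.round(e[0],0),round(e[1]),plane(c,e[0],101).round(1))
a=r.camera("top");d=r.camera("scene")
cv2.imwrite("pics/m5.png",cv2.resize(np.hstack([a["img"],d["img"]])[...,::-1],(800,300)))
E
```

```text
t: 17.45
tool_pos: [402.6, 354.1, 215.9]
tcp_rot: [1.289, 2.688, -0.112]
contact_force: [-0.6, 0.1, 0.2]
finger_gap: 50.0
gripper_force: 0.0
[402.6 354.1 215.9] [ 0.765 -0.071  1.448 -0.178  1.776  0.053]
(array([ 0.0294, -0.0013,  0.1653]), array([0.0014, 0.0007, 0.0006]))
[516. 154.] 35 [480.4 470.3 101. ]
[320. 211.] 11 [402.  352.7 101. ]
```

View pics/m5.png

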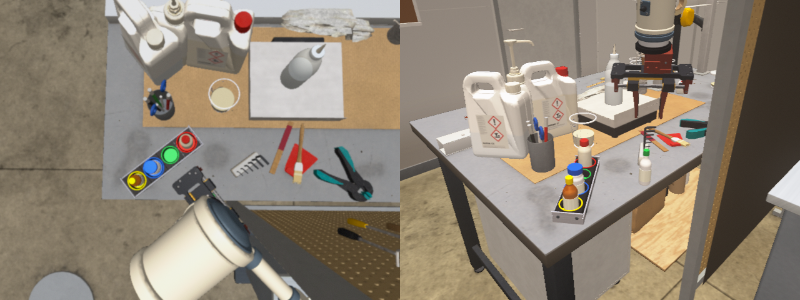

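Left half (top): red, blue and yellow caps sit in the rack, with the red one at (185,140). Right half (scene): the gripper is over the green bottle at (645,160), and the wrist camera confirms it at (402,353).

```bash
python3 -m jog '[[0.007,-0.001,0.039,0,0,0,0.05],[0.0137,-0.001,0.077,0,0,0,0.05],[0.02,-0.001,0.113,0,0,0,0.05],[0.025,-0.001,0.14,0,0,0,0.05],[0.0292,-0.001,0.1643,0,0,0,0.05],[0.0292,-0.001,0.1643,0,0,0,0.05],[0.0292,-0.001,0.1643,0,0,0,0.05],[0.0292,-0.001,0.1643,0,0,0,0.05],[0.0292,-0.001,0.1643,0,0,0,0.025],[0.0292,-0.001,0.1643,0,0,0,0.025],[0.0292,-0.001,0.1643,0,0,0,0.025],[0.0292,-0.001,0.1643,0,0,0,0.025],[0.0292,-0.001,0.1643,0,0,0,0.025],[0.0292,-0.001,0.1643,0,0,0,0.025]]' 20
python3 - <<'E'
from bench import r
from h import *
s=r.state();print(s["joints"].round(3),s["tool_pos"].round(1))
p=s["tool_pos"];q=np.radians(10)
for t in((p[0],p[1],p[2]+110),(520.3,481.2,p[2]+110)):print(rows(s,t,tilt=q))
E
```

```text
t: 18.77
tool_pos: [402.2, 354.3, 52.2]
tcp_rot: [1.289, 2.686, -0.104]
contact_force: [-0.2, 0.3, 6.1]
finger_gap: 31.6
gripper_force: 19.9
[ 0.766 -0.02   1.691 -0.175  1.482  0.106] [402.2 354.3  52.2]
(array([-0.0191,  0.0007, -0.1083]), array([ 0.0063, -0.0001, -0.0001]))
(array([ 0.0057,  0.1721, -0.1116]), array([ 0.0063, -0.0001, -0.0001]))
```

```bash
python3 -m jog '[[-0.007,0,-0.04,0,0,0,0.025],[-0.0139,0,-0.079,0,0,0,0.025],[-0.0191,0.0007,-0.1083,0.006,0,0,0.025],[-0.014,0.036,-0.109,0.006,0,0,0.025],[-0.009,0.072,-0.1095,0.006,0,0,0.025],[-0.0035,0.108,-0.11,0.006,0,0,0.025],[0.002,0.144,-0.111,0.006,0,0,0.025],[0.0057,0.1721,-0.1116,0.006,0,0,0.025],[0.0057,0.1721,-0.1116,0.006,0,0,0.025],[0.0057,0.1721,-0.1116,0.006,0,0,0.025],[0.0057,0.1721,-0.1116,0.006,0,0,0.025],[0.0057,0.1721,-0.1116,0.006,0,0,0.025]]'
python3 - <<'E'
from bench import r
from h import *
s=r.state();print(s["tool_pos"].round(1),s["joints"].round(3))
print(rows(s,(520.3,481.2,66),tilt=np.radians(10)))
c=r.camera("scene");cv2.imwrite("pics/s6.png",c["img"][100:400,200:500,::-1])
E
```

```text
t: 19.77
tool_pos: [519.3, 480.2, 161.0]
tcp_rot: [1.291, 2.689, -0.115]
contact_force: [-0.6, -0.1, -2.0]
finger_gap: 32.1
gripper_force: 19.9
[519.3 480.2 161. ] [ 0.779  0.405  1.018 -0.176  1.737  0.076]
(array([0.0167, 0.0016, 0.0935]), array([-0.0018, -0.0001,  0.0001]))
```

View pics/s6.png

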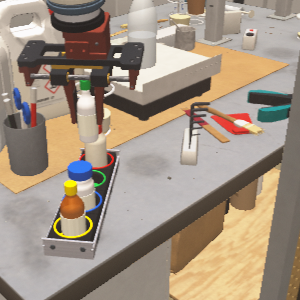

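The green bottle is held upright above the row, with its cap at (84,88) in the crop. I'll lower it.

```bash
python3 -m jog '[[0.006,0.001,0.035,0,0,0,0.025],[0.011,0.0013,0.062,0,0,0,0.025],[0.0145,0.0013,0.08,0,0,0,0.025],[0.016,0.0013,0.09,0,0,0,0.025],[0.0168,0.0013,0.094,0,0,0,0.025],[0.0168,0.0013,0.094,0,0,0,0.025],[0.0168,0.0013,0.094,0,0,0,0.025],[0.0168,0.0013,0.094,0,0,0,0.025]]'
python3 -m jog '[[0.0003,0,0.0015,0,0,0,0.025],[0.0003,0,0.0015,0,0,0,0.025],[0.0003,0,0.0015,0,0,0,0.025]]'
```

```text
t: 20.48
tool_pos: [521.3, 482.2, 67.3]
tcp_rot: [1.291, 2.688, -0.111]
contact_force: [-0.5, -0.1, -0.1]
finger_gap: 31.4
gripper_force: 19.9
t: 20.73
tool_pos: [520.7, 481.8, 63.6]
tcp_rot: [1.291, 2.689, -0.115]
contact_force: [0.1, 0.8, 0.1]
finger_gap: 31.6
gripper_force: 19.9
```

```bash
python3 -m jog '[[0.0002,0,0.001,0,0,0,0.025],[0.0002,0,0.001,0,0,0,0.025],[0.0002,0,0.001,0,0,0,0.025]]'; python3 -m jog '[[0.0001,0,0.0007,0,0,0,0.025],[0.0001,0,0.0007,0,0,0,0.025],[0.0001,0,0.0007,0,0,0,0.025]]'
```

```text
t: 20.98
tool_pos: [520.8, 481.8, 63.3]
tcp_rot: [1.291, 2.689, -0.115]
contact_force: [-1.6, -1.5, 5.2]
finger_gap: 31.6
gripper_force: 20.0
t: 21.23
tool_pos: [520.8, 481.8, 63.2]
tcp_rot: [1.291, 2.688, -0.114]
contact_force: [-3.0, -1.1, 7.2]
finger_gap: 31.9
gripper_force: 20.0
```

```bash
python3 -m jog '[[0,0,0,0,0,0,0.055],[0,0,0,0,0,0,0.055],[0,0,0,0,0,0,0.055],[0,0,0,0,0,0,0.055],[-0.0052,0,-0.0295,0,0,0,0.055],[-0.0121,0,-0.0689,0,0,0,0.055],[-0.019,0,-0.108,0,0,0,0.055],[-0.026,0,-0.1477,0,0,0,0.055],[-0.0295,0,-0.167,0,0,0,0.055],[-0.0295,-0.04,-0.167,0,0,0,0.055],[-0.0295,-0.08,-0.167,0,0,0,0.055],[-0.0295,-0.12,-0.167,0,0,0,0.055],[-0.0295,-0.16,-0.167,0,0,0,0.055],[-0.0295,-0.2,-0.167,0,0,0,0.055],[-0.0295,-0.2,-0.167,0,0,0,0.055],[-0.0295,-0.2,-0.167,0,0,0,0.055],[-0.0295,-0.2,-0.167,0,0,0,0.055]]'
python3 - <<'E'
from bench import r
from h import *
a,d=r.camera("top"),r.camera("scene")
for col,z in(("red",106),("blue",96),("green",116),("yellow",106)):
  for n,c,roi,k in(("t",a,(180,190,330,330),0),("s",d,(230,190,330,340),7)):
    for b in blobs(c["img"],col,roi):
      x,y,w,h=cv2.boundingRect(b);e=cv2.minEnclosingCircle(b);print(col,n,(x,y,w,h),plane(c,e[0],z-k).round(1))
m=np.hstack([a["img"][190:340,170:370],d["img"][190:340,220:420]])
cv2.imwrite("pics/m7.png",cv2.resize(m[...,::-1],(800,300)))
E
```

```text
t: 22.65
tool_pos: [365.2, 357.1, 231.9]
tcp_rot: [1.291, 2.689, -0.114]
contact_force: [0.7, -0.1, 0.3]
finger_gap: 55.0
gripper_force: 0.0
red t (282, 211, 34, 33) [552.3 427.7 106. ]
red s (288, 221, 14, 14) [558.1 433.4  99. ]
red s (231, 204, 5, 23) [677.9 479.7  99. ]
red s (299, 253, 15, 16) [459.1 496.1  99. ]
blue t (229, 251, 34, 35) [478.7 520.6  96. ]
blue s (268, 261, 24, 20) [480.3 531.3  89. ]
blue s (286, 291, 16, 21) [405.4 572.1  89. ]
green t (258, 234, 29, 28) [515.  472.2 116. ]
green s (283, 234, 9, 8) [524.4 477.2 109. ]
yellow t (203, 273, 32, 32) [442.7 565.  106. ]
yellow s (264, 280, 13, 15) [441.4 580.4  99. ]
yellow s (253, 316, 40, 22) [372.2 630.9  99. ]
```

View pics/m7.png

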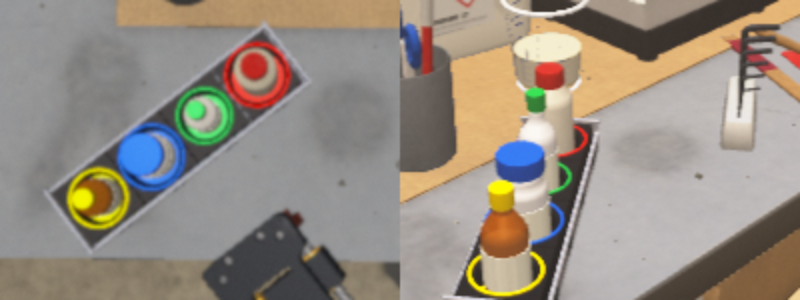

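All four bottles stand upright and centred in their own rings in both views: red (255,65), green (203,112) and blue (142,155) in the crop. The gripper is clear, so I'm handing in.

```bash
python3 -c "
from bench import r
print(r.hand_in())"
```

```text
the job is handed in; nothing more can be done
None
```

I put the red-capped bottle, the blue-lidded jar and the green-capped bottle back in their matching seats and handed the job in. In the last pictures all three stood upright and within the 10 mm limit, the yellow bottle, cup and hex keys showed no sign of having moved, and about 23 s of the 80 s had been used; the judge's result was not shown.

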